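# Third hand at the frame jig: hold the rail butted to the stile

### The arm

A 7-joint arm with a two-finger parallel gripper is mounted at the origin on the work surface. World frame = base frame: x ahead of the robot, y to its left, z up, the work surface at z = 0. Lengths are in m, angles in rad, forces in N, time in s.
With the tool pointing down it reaches from about 0.4 to 0.85 m from the base axis. Payload 10.4 kg.
Tool frame: the origin (TCP) lies at the very end of the fingers, on their centre line; the grasp point (between the pads) lies 19 mm behind it; z points along the fingers, y is the direction in which the jaws open and shut (so a half turn about z gives the same grasp; the last joint's range is limited). The gripper opens to 87 mm and grips with 3 to 60 N. Pads are 19 mm wide; open, the fingers measure 117 mm over their backs; the gripper's body (75 mm by 190 mm) begins 51 mm behind the grasp point.
Start: joints at [-1.174, 0.332, -0.065, 1.46, 0.022, 1.35, -0.088], TCP at [0.255, 0.571, 0.223] pointing down, gripper open.
Joint ranges: [-2.6, 2.6], [-0.5, 2.12], [-1.47, 1.34], [0.16, 2.42], [-1.27, 4.41], [0.06, 2.06], [-2.6, 2.6]. Speed limits (rad/s): [2.22, 2.22, 2.79, 2.79, 3.14, 3.14, 3.14].

### API

Orientations are given as a unit quaternion [x, y, z, w].
In Python, from bench import read_state, camera, close_job, recognise, masks_of gives the robot as it stands.
- The arm moves only by the tool play_rows, never from a script. Its argument "moves" is a list of rows, each a list of 3 entries, a list of its own where there are three numbers: the shift along the tool's x, y, z in cm, then the turn, a rotation vector about the tool's x, y, z in rad, then the finger opening in cm, from 0 to 8.7. In form: [[[dx, dy, dz], [ax, ay, az], jaw], ...]. A call has 1 to 8 rows; each row is the pose to reach, as a shift and turn from the pose commanded when the call began, along the tool's axes at that moment; what a row does not reach only later rows make up. A row lasts 1/8 s, in which the tool goes at most 62.5 mm and 10.7 degrees, less where a joint would pass 70% of its speed; a pose out of reach is approached as far as the arm can. A call with a gripper value outside its range is refused whole. The fingers move at their own pace and stop on an object; "grip_force" is the grip in N (left out, the last holds). Time passes only in rows, so rows that repeat a pose let the fingers close. It gives the time, the measured TCP pose, the force and the opening at its end, in the units of the state.
- read_state(): the state, without advancing time (a new reading comes with each control period).
- camera(name): name is "scene" or "side" or "wrist"; returns a dict with "frame" (480x640x3 uint8, red, green, blue), "intrinsics" (3x3 intrinsics, pixels), "camera_from_world" (4x4, takes a point from world to camera coordinates). Camera axes: x right, y down, z forward; pixel columns grow to the right and rows downward; lengths in m; the calibration is good to about 2 mm. A picture is of the moment at which its call begins. There is no depth.
- close_job(): hands the job in, once; it reports no verdict.
Trained networks look in a picture, given as the dict that the camera call returned (one of the last four; its "shot" number tells which), for a name from the list of things; names that differ only in an ending like _2 or _b are one class to them, and where a whole thing is asked for, a point or a joint stands for the part that bears it (a point fixed in the world has none). Each returns a list of dicts, best first, with "conf" (0 to 1); they miss things now and then, are a little off and sometimes report something else, mostly with a low value. They report only what shows in the picture. A call takes as long as a camera call.
- recognise(picture, query): "at" ([column, row] in pixels, amid what is visible of it).
- masks_of(picture, query): "region" (480x640 bool, what is visible of it) and "at" ([column, row] in pixels, amid what is visible of it).
The state is a dict: "time": time; "joint_positions": joint angles; "joint_vel": joint speeds; "joint_torque": joint torques, N m; "ee_pos": TCP position; "eef_rot": TCP orientation; "ft_force": force on the tool from outside, world axes, zero at the start; "torque": the same for the moment, N m; "width": finger opening in m.
Only numpy, scipy, OpenCV 4.12 (cv2) and the standard library are available. Lean on these libraries where they do the work, as an engineer would, in place of code of your own. Each camera call takes 0.05 s, during which the arm holds its last target.

### The job

Be my third hand at the frame jig: take the loose pine rail with the steel plate on one end from the bench and lay it flat in the jig, plate uppermost, its edge along both dark stop blocks and its plated end butted square against the clamped stile, so that the free half of the plate lies over the stile. Bring it up gently and press it endwise against the stile with a steady push of about 12 newtons (never less than 6 nor more than 20 once you have settled), keep that up for at least four seconds and finish still holding the rail and pushing, so that I can drive the screws. Leave the meter case, level, wrench and pencil pot where they are.

Things in the scene. Friction and masses are not known exactly. Their poses are not given: they have to be found in the camera images.
- rail_center (a point): Centre (half-way up) of the loose pine rail: 45 mm wide (its x), 220 mm long (its y), 19 mm thick (its z, up), about 0.12 kg, flat on the bench at the start. Free to be gripped across its width anywhere near its middle.
- rail: The rail as a whole; origin at the centre of its underside, 9.5 mm below rail_center, same axes. Its -y end carries the mending plate.
- plate_tip (a point): Middle of the free end of the flat steel mending plate (20 mm wide, 80 long, 2.5 thick) screwed on top of the rail's -y end along its middle line: 40 mm lie on the wood, 40 mm stick out past its end, the underside of the free half 19 mm above the rail's underside. This point is 150 mm from the rail's centre along the rail's -y.
- jig: Frame jig: white-faced board 260 (x) x 340 (y) x 12 mm, screwed to the bench; origin at the centre of its underside, z up. The bed on which the rail lies is its top, 12 mm up. With the rail home its axes are parallel to the jig's (same sense) and its centre lies at jig x 62.5, y 30, z 21.5 mm.
- stop_a (a point): Middle of the face of the first dark hardwood stop block, fixed. The block runs from jig y -125 to -30 mm, x 85 to 115 mm, 15 mm high above the bed; its face is the plane jig x = 85 mm and looks to -x. The rail's +x edge lies along it.
- stop_b (a point): The same for the second stop block, jig y 90 to 135 mm, face in line with the first. Between the two blocks is an open gap of 120 mm, half of it either side of the rail's middle, where a finger has room.
- stile: Clamped stile, fixed on the bed: pine 200 mm long (x, parallel to jig x), 45 wide (y), 18.5 thick; origin at the centre of its underside. The rail's end is pressed on its inner edge, the plane jig y = -80 mm, which looks to jig +y; the push is along jig -y. Rigid: the force rises by 12 N within about a millimetre. Bearing down on the bed adds drag that the wrist feels but the stile does not.
- corner (a point): Point on the bed where the line of the stop faces meets the stile's inner edge (jig x 85, y -80, z 12 mm). The rail at home fills the corner on the -x, +y side of it.
- clamps (a point): Midway between the tops of the red handles of the two fixed toggle clamps that hold the stile, 115 mm above the bench. They stand at jig x -85 and -15 mm, y -130 to -175 mm; their bars reach over the stile to y -94 mm, about 43 mm above the bed at most.
- meter_case: Bystander: closed steel multimeter case, 120 x 190 x 73 mm with its carrying handle on the lid; origin at the centre of its underside. Leave it.
- level: Bystander: orange torpedo level, 22 x 230 (y) x 45 mm, standing on its edge; origin at the centre of its underside. Leave it.
- wrench: Bystander: green handled wrench, about 190 mm long along its x, lying flat; origin under its middle. Leave it.
- pencil_pot: Bystander: stoneware pot 86 mm across and 100 mm high with pencils up to 190 mm above the bench; origin at the centre of its underside. Leave it.

How it is judged:
By the outcome, as a careful person would: the job done as asked, in the order asked, and still so for the second after the job is handed in, while the arm keeps its last pose, push and grip.
It also fails if it takes over 69 s, if anything falls off the work surface, if the arm or the gripper's body presses on something with over 40 N, if the wrist force passes 120 N, or if a joint passes its speed limit or range.

## Working session

There is one attempt and no reset: what is moved stays moved. The work goes in short steps, Python scripts to look and compute and a tool call to move; the robot and the scene stay as the last step left them, time stands still between calls to the robot, and variables do not carry over. Pictures are saved under pics/ and viewed, and the job is handed in when it is done.

Besides the shell and the picture viewer there is one more tool, called after "Emit:" as name([rows], argument=value, ...), one row to a line, values as JSON. play_rows: Moves the arm, as the interface text tells. Its arguments: {"type":"object","properties":{"moves":{"type":"array","items":{"type":"array"}},"grip_force":{"type":"number"}},"required":["moves"]}

```bash
mkdir -p pics; ls; python3 - <<'E'
from bench import *
import cv2,numpy as np,pickle
s=read_state();print(s)
for n in ["scene","side","wrist"]:
    c=camera(n);cv2.imwrite(f"pics/{n}0.png",c["frame"][:,:,::-1]);pickle.dump(c,open(f"{n}0.pkl","wb"))
    print(n,c["intrinsics"],c["camera_from_world"])
    for q in ["rail_center","plate_tip","jig","stop_a","stile","corner","clamps"]:
        print(q,[(r["at"],round(r["conf"],2)) for r in recognise(c,q)][:4])
E
```

```text
pics
{'time': 0.0, 'joint_positions': array([-1.17362073,  0.33284356, -0.06466878,  1.4609521 ,  0.02161108,
        1.34991088, -0.08847965]), 'joint_vel': array([-1.07836449e-03,  3.21408793e-04, -2.88562291e-04,  1.99969624e-05,
        4.86316997e-04,  1.63820078e-03, -1.83528698e-03]), 'joint_torque': array([-5.67999723e-04, -6.23276424e+01,  2.41984375e-02, -3.89878428e+01,
       -6.12617657e-02,  4.04244557e-02,  1.93969368e-04]), 'ee_pos': array([0.25458788, 0.57036495, 0.2217664 ]), 'eef_rot': array([ 2.08343024e-01,  9.78055562e-01, -7.01467412e-04, -1.04217386e-04]), 'ft_force': array([ 0.30581117, -0.45792753,  0.21298739]), 'torque': array([-0.01843976, -0.01393168, -0.00863232]), 'width': 0.08696635391544726}
scene [[610.08886716   0.         319.43072098]
 [  0.         610.08886716 227.2729811 ]
 [  0.           0.           1.        ]] [[ 2.86404392e-01  9.58107948e-01 -1.29747171e-03 -7.69411832e-02]
 [ 7.32056918e-01 -2.19704870e-01 -6.44842956e-01 -3.74393573e-01]
 [-6.18114223e-01  1.83736032e-01 -7.64313992e-01  2.05703888e+00]
 [ 0.00000000e+00  0.00000000e+
[... 701 characters left out ...]
65.3, 278.0], 0.46)]
jig [([263.2, 279.0], 0.64)]
stop_a [([261.7, 278.2], 0.58), ([378.0, 255.3], 0.53)]
stile [([248.5, 299.3], 0.88)]
corner [([265.7, 279.0], 0.62)]
clamps [([261.1, 282.0], 0.93), ([246.3, 300.5], 0.57)]
wrist [[419.96224206   0.         317.78476538]
 [  0.         419.96224206 238.50985161]
 [  0.           0.           1.        ]] [[ 4.06322715e-01  9.13729142e-01  9.52186829e-04 -6.25440128e-01]
 [ 8.73871611e-01 -3.88902625e-01  2.91724452e-01 -3.54087227e-02]
 [ 2.66927441e-01 -1.17702182e-01 -9.56501928e-01  3.90872144e-01]
 [ 0.00000000e+00  0.00000000e+00  0.00000000e+00  1.00000000e+00]]
rail_center []
plate_tip []
jig []
stop_a []
stile []
corner []
clamps []
```

View pics/scene0.png

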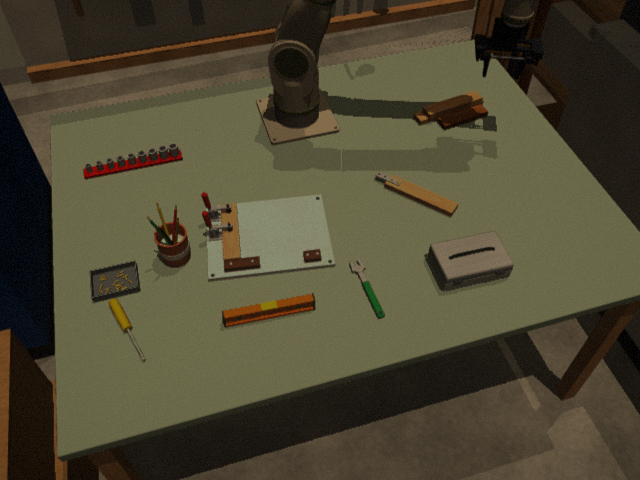

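View pics/side0.png

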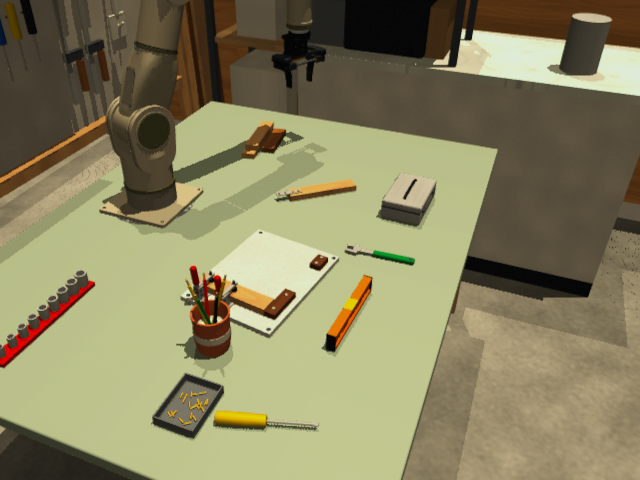

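View pics/wrist0.png

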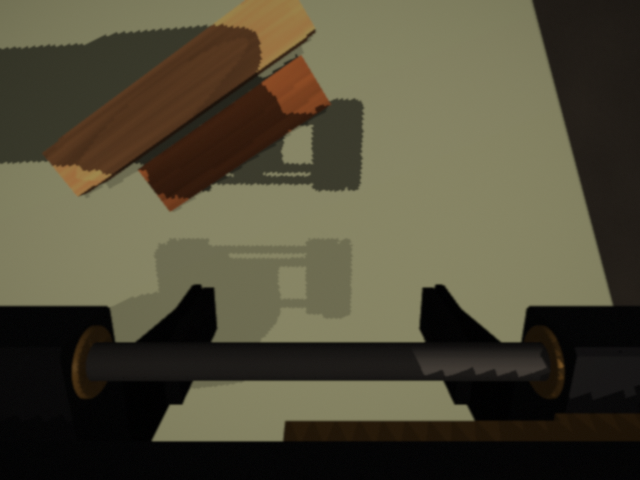

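The scene shows the rail at (418,194) with its plate end toward (380,177), and the jig centred near (268,237) with the stile at its left. The stops are at (242,263) and (312,256). I'll measure both from enlarged crops.

```bash
python3 - <<'E'
import cv2,pickle
for n,b,name in [("scene",(195,185,340,285),"j"),("side",(180,225,345,335),"j"),("scene",(365,165,470,225),"r"),("side",(265,170,370,210),"r")]:
    f=pickle.load(open(n+"0.pkl","rb"))["frame"];x0,y0,x1,y1=b
    k=5 if name=="j" else 7
    k=min(k,800/(x1-x0))
    im=cv2.resize(f[y0:y1,x0:x1,::-1],None,fx=k,fy=k,interpolation=cv2.INTER_CUBIC)
    cv2.imwrite(f"pics/{n}_{name}.png",im);print(n,name,k,im.shape)
E
```

```text
scene j 5 (500, 725, 3)
side j 4.848484848484849 (533, 800, 3)
scene r 7 (420, 735, 3)
side r 7 (280, 735, 3)
```

View pics/scene_j.png

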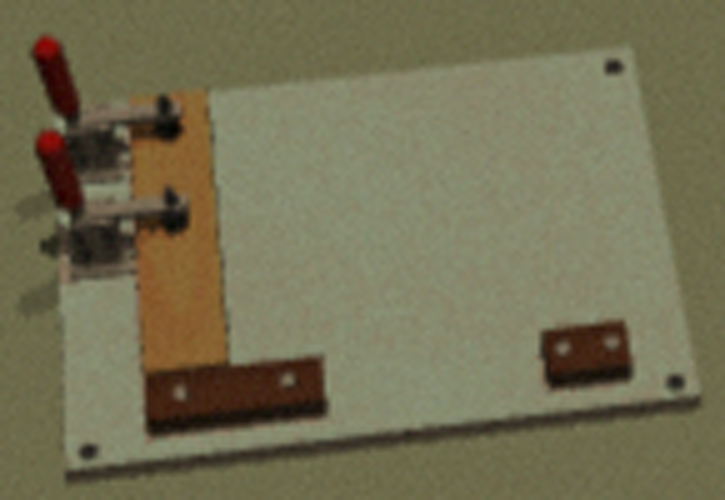

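View pics/side_j.png

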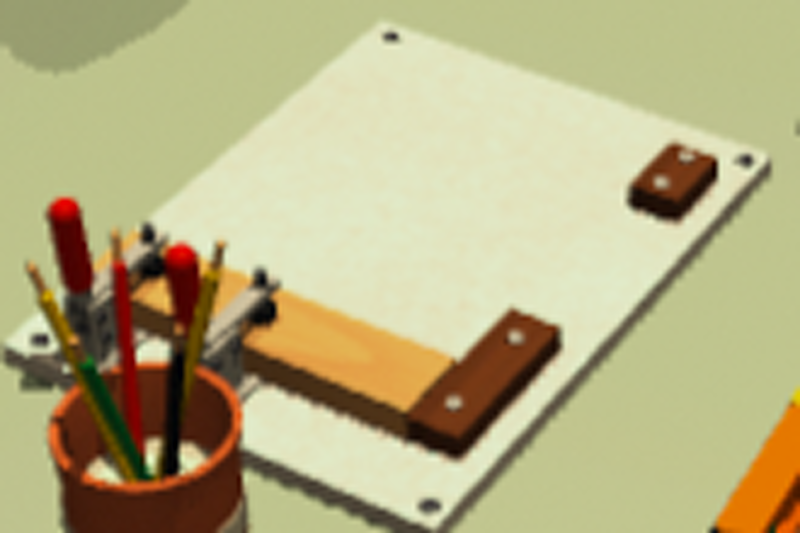

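View pics/scene_r.png

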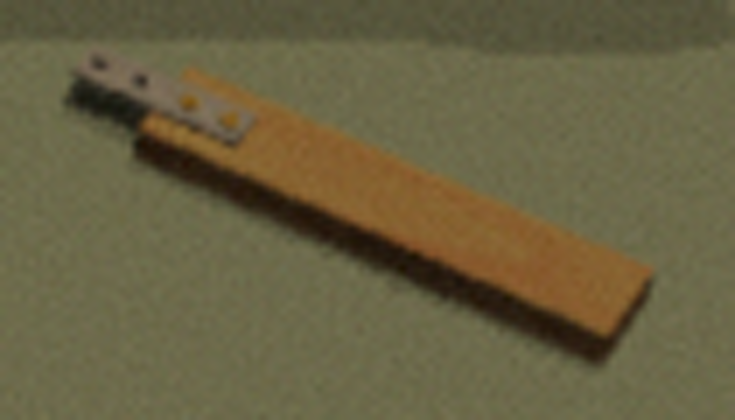

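View pics/side_r.png

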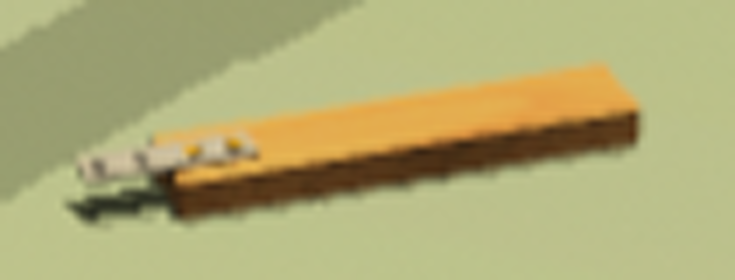

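```bash
cat > fit.py <<'E'
import numpy as np,pickle
from scipy.optimize import least_squares
def proj(c,P):
    T=c["camera_from_world"];q=P@T[:3,:3].T+T[:3,3];q=q@c["intrinsics"].T
    return q[:,:2]/q[:,2:]
def place(p,P):
    c,s=np.cos(p[2]),np.sin(p[2]);R=np.array([[c,-s,0],[s,c,0],[0,0,1]])
    return P@R.T+[p[0],p[1],0]
def fit(sets,p0):
    def res(p): return np.concatenate([(proj(c,place(p,P))-uv).ravel() for c,P,uv in sets])
    r=least_squares(res,p0,loss='soft_l1',f_scale=0.7);return r.x,r.fun
E
python3 - <<'E'
from fit import *
S,D=[pickle.load(open(n+"0.pkl","rb")) for n in("scene","side")]
def mk(c,o,k,d):
    return (c,np.array([a for a,b in d])/1000,np.array([b for a,b in d])/k+o)
j=[((130,170,12),(698,397)),((-130,170,12),(631,48)),((130,-170,12),(68,470)),((85,-125,27),(147,374)),((85,-30,27),(322,357)),((115,-30,27),(325,403)),((115,-125,27),(149,420)),((85,90,27),(543,333)),((85,135,27),(626,322)),((115,135,27),(630,366)),((115,90,27),(550,375))]
j2=[((-130,170,12),(380,22)),((130,170,12),(769,158)),((130,-170,12),(437,531)),((-130,-170,12),(3,347)),((85,-30,27),(513,309)),((115,-30,27),(559,341)),((115,-125,27),(462,443)),((85,-125,27),(408,411)),((85,135,27),(681,145)),((115,135,27),(717,163)),((85,90,27),(631,190)),((115,90,27),(677,207))]
r=[((22.5,-110,19),(143,128)),((-22.5,-110,19),(190,70)),((-22.5,110,19),(652,268)),((22.5,110,19),(606,337)),((10,-150,21.5),(70,72)),((-10,-150,21.5),(93,52))]
r2=[((22.5,-110,19),(175,183)),((-22.5,-110,19),(152,137)),((-22.5,110,19),(605,64)),((22.5,110,19),(638,108)),((10,-150,21.5),(85,180)),((-10,-150,21.5),(78,155))]
for nm,a,b,oa,ob,ka,kb,g in[("jig",j,j2,(195,185),(180,225),5,4.8485,(.6,-.1,.1)),("rail",r,r2,(365,165),(265,170),7,7,(.5,.2,.3))]:
    A=mk(S,np.array(oa),ka,a);B=mk(D,np.array(ob),kb,b)
    for s in([A],[B],[A,B]):
        x,f=fit(s,g);print(nm,np.round(x,4),"rms px",np.sqrt((f**2).mean()).round(2))
    print(np.round(f.reshape(-1,2),1).tolist())
E
```

```text
jig [ 0.4849 -0.2147 -0.1495] rms px 0.34
jig [ 0.4858 -0.2194 -0.1432] rms px 0.84
jig [ 0.485  -0.2164 -0.1452] rms px 0.79
[[0.3, -0.0], [-0.4, -0.0], [-0.9, 0.5], [-1.0, 0.8], [-0.5, 0.0], [-0.2, -0.3], [-0.9, 0.5], [-0.4, -0.3], [-0.6, -0.0], [0.2, -0.1], [-0.4, 0.1], [0.5, -0.5], [1.0, -0.6], [-0.2, -0.2], [-0.0, -0.7], [-0.1, -0.3], [0.9, -2.9], [-0.3, -1.0], [0.0, 1.1], [-1.8, -0.9], [0.7, -1.1], [0.0, -1.3], [0.7, -1.2]]
rail [ 0.4678  0.2534 -0.8621] rms px 0.46
rail [ 0.4668  0.2519 -0.8689] rms px 0.36
rail [ 0.4671  0.253  -0.8646] rms px 0.46
[[-1.0, 0.1], [-0.5, -0.6], [0.2, 0.2], [0.2, 0.1], [-0.1, -0.1], [-0.1, -1.2], [1.0, -0.0], [0.1, -0.4], [-0.1, -0.3], [0.5, -0.0], [0.3, -0.2], [-0.4, 0.2]]
```

Emit:
play_rows([
  [[-16, -10, 0], [0, 0, 0.9], 8.7],
  [[-32.3, -20.4, 4], [0, 0, 2.016], 8.7],
  [[-32.3, -20.4, 7], [0, 0, 2.016], 8.7],
  [[-32.3, -20.4, 7], [0, 0, 2.016], 8.7],
  [[-32.3, -20.4, 7], [0, 0, 2.016], 8.7],
  [[-32.3, -20.4, 7], [0, 0, 2.016], 8.7],
  [[-32.3, -20.4, 7], [0, 0, 2.016], 8.7],
  [[-32.3, -20.4, 7], [0, 0, 2.016], 8.7],
])

```text
time: 2.2
ee_pos: [0.4674, 0.2509, 0.1523]
eef_rot: [0.822, 0.57, -0.0, 0.0]
ft_force: [-0.2, 0.0, 0.5]
width: 0.0869
```

Emit:
play_rows([
  [[0, 0, 0], [0, 0, 0.18], 8.7],
  [[0, 0, 0], [0, 0, 0.36], 8.7],
  [[0, 0, 0], [0, 0, 0.508], 8.7],
  [[0, 0, 0], [0, 0, 0.508], 8.7],
])

```text
time: 2.7
ee_pos: [0.4665, 0.2529, 0.1526]
eef_rot: [0.937, 0.35, 0.0, -0.0]
ft_force: [0.2, 0.8, -0.4]
width: 0.0869
```

```bash
python3 - <<'E'
from bench import *
import cv2,numpy as np,pickle
from fit import *
s=read_state();print(s["ee_pos"],s["eef_rot"],s["ft_force"])
c=camera("wrist");pickle.dump(c,open("wrist1.pkl","wb"))
f=c["frame"][:,:,::-1].copy()
P=place((.4671,.253,-.8646),np.array([(22.5,-110,19),(-22.5,-110,19),(-22.5,110,19),(22.5,110,19),(0,0,19)])/1000)
for u in proj(c,P): cv2.circle(f,tuple(int(round(v)) for v in u),3,(255,0,255),-1);print(u)
cv2.imwrite("pics/wrist1.png",f)
E
```

```text
[0.46651508 0.25289258 0.15259829] [ 9.36809316e-01  3.49840391e-01  6.12977813e-05 -4.98693484e-05] [ 0.20578097  0.7896968  -0.42568686]
[345.42791967 357.12411874]
[289.54603236 356.62372635]
[286.34088431  61.74341057]
[355.25224925  62.48701903]
[318.97497685 224.88378997]
```

View pics/wrist1.png

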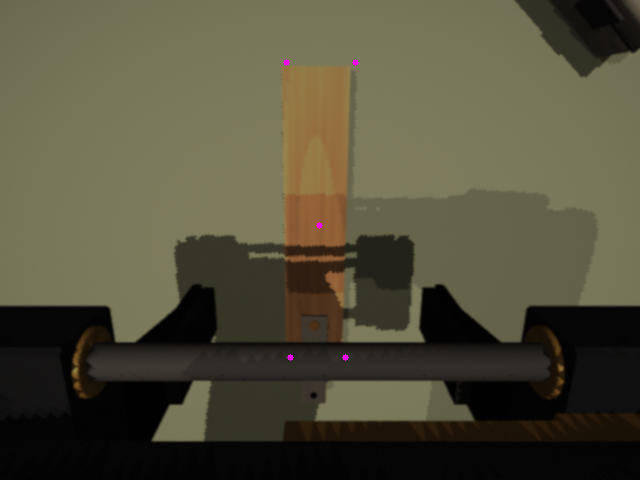

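The wrist view shows the rail between the open jaws, with far corners at (284,67) and (351,67). That is within 2–3 mm of my estimate and parallel to it, with the plate on top. Now I descend.

Emit:
play_rows([
  [[-0.1, 0, 4], [0, 0, 0], 8.7],
  [[-0.1, 0, 8], [0, 0, 0], 8.7],
  [[-0.1, 0, 11], [0, 0, 0], 8.7],
  [[-0.1, -0.1, 12.5], [0, 0, 0], 8.7],
  [[-0.1, -0.1, 13.5], [0, 0, 0], 8.7],
  [[-0.1, -0.1, 14.3], [0, 0, 0], 8.7],
  [[-0.1, -0.1, 14.9], [0, 0, 0], 8.7],
  [[-0.1, -0.1, 14.9], [0, 0, 0], 8.7],
])

```text
time: 3.75
ee_pos: [0.4651, 0.253, 0.0035]
eef_rot: [0.937, 0.349, 0.0, -0.0]
ft_force: [-0.0, -0.2, -0.6]
width: 0.087
```

Emit:
play_rows([
  [[0, 0, 0], [0, 0, 0], 6],
  [[0, 0, 0], [0, 0, 0], 4],
  [[0, 0, 0], [0, 0, 0], 3.5],
  [[0, 0, 0], [0, 0, 0], 3.5],
  [[0, 0, 0], [0, 0, 0], 3.5],
  [[0, 0, 0], [0, 0, 0], 3.5],
], grip_force=45)

```text
time: 4.5
ee_pos: [0.4651, 0.253, 0.0036]
eef_rot: [0.937, 0.349, 0.0, -0.0]
ft_force: [0.1, -0.3, 0.6]
width: 0.0446
```

Emit:
play_rows([
  [[0, 0, -1.5], [0, 0, 0], 3.5],
  [[0, 0, -4], [0, 0, 0], 3.5],
  [[0, 0, -8], [0, 0, 0], 3.5],
  [[-2.5, 4, -10], [0, 0, -0.09], 3.5],
  [[-5, 8.6, -10], [0, 0, -0.18], 3.5],
  [[-8, 13.5, -10], [0, 0, -0.27], 3.5],
  [[-11, 18.7, -10], [0, 0, -0.36], 3.5],
  [[-13.5, 23.5, -10], [0, 0, -0.45], 3.5],
])

```text
time: 5.5
ee_pos: [0.5171, -0.0153, 0.1047]
eef_rot: [0.835, 0.551, 0.001, 0.0]
ft_force: [1.8, 0.2, -1.8]
width: 0.0448
```

```bash
python3 - <<'E'
from bench import *
import numpy as np
s=read_state();print(s["ee_pos"],s["eef_rot"],s["ft_force"])
q=s["eef_rot"];y=2*np.arctan2(q[1],q[0])-np.pi/2;print("tooly yaw",y)
tx=np.array([-np.sin(y),np.cos(y)]);ty=np.array([np.cos(y),np.sin(y)])
d=np.array([.549,-.1825])-s["ee_pos"][:2];print(d@tx*100,d@ty*100,"az",-(-.147-y))
E
```

```text
[ 0.51713676 -0.01532365  0.10471038] [8.34798422e-01 5.50555321e-01 6.53430191e-04 7.78642660e-05] [ 1.84251699  0.21618877 -1.84063291]
tooly yaw -0.4047374255398051
-14.112244679349123 9.51191443859486 az -0.25773742553980505
```

Emit:
play_rows([
  [[-5, 3.3, 0], [0, 0, -0.09], 3.5],
  [[-9, 6, 0], [0, 0, -0.17], 3.5],
  [[-12, 8, 0], [0, 0, -0.22], 3.5],
  [[-13.5, 9, 0.5], [0, 0, -0.258], 3.5],
  [[-14.2, 9.5, 1.5], [0, 0, -0.258], 3.5],
  [[-14.2, 9.5, 2.5], [0, 0, -0.258], 3.5],
  [[-14.2, 9.5, 3], [0, 0, -0.258], 3.5],
  [[-14.2, 9.5, 3], [0, 0, -0.258], 3.5],
])

```text
time: 6.5
ee_pos: [0.5478, -0.18, 0.0731]
eef_rot: [0.757, 0.653, -0.0, -0.001]
ft_force: [-0.4, 0.5, -2.1]
width: 0.0448
```

```bash
cat > look.py <<'E'
from bench import *
import cv2,numpy as np,pickle,sys
from fit import *
t=sys.argv[1]
s=read_state();q=s["eef_rot"];y=2*np.arctan2(q[1],q[0])-np.pi/2;print(s["time"],s["ee_pos"].round(4),"yaw",y.round(4),q.round(4),s["ft_force"].round(2),s["torque"].round(3),s["width"])
for n,b in [("scene",(195,165,355,285)),("side",(180,215,345,335)),("wrist",None)]:
    c=camera(n);pickle.dump(c,open(f"{n}{t}.pkl","wb"));f=c["frame"][:,:,::-1]
    if b: f=cv2.resize(f[b[1]:b[3],b[0]:b[2]],None,fx=4.8,fy=4.8,interpolation=cv2.INTER_CUBIC)
    cv2.imwrite(f"pics/{n}{t}.png",f)
E
python3 look.py 2
```

```text
6.5 [ 0.5478 -0.18    0.0731] yaw -0.148 [ 7.574e-01  6.529e-01 -2.000e-04 -5.000e-04] [-0.35  0.47 -2.09] [-0.052  0.034  0.029] 0.04476591964199997
```

View pics/scene2.png

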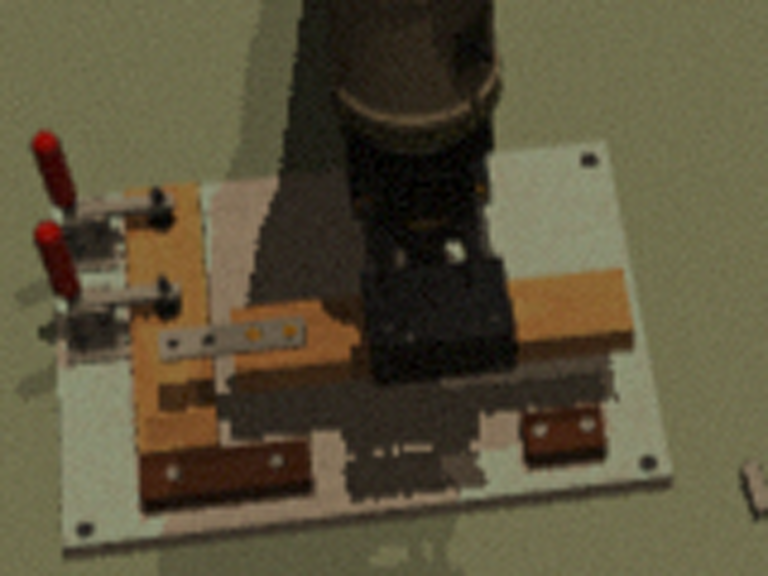

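View pics/side2.png

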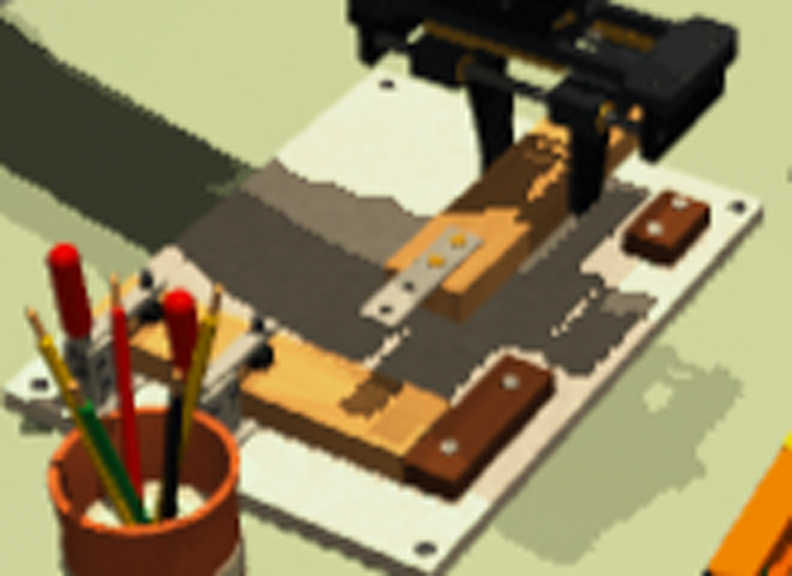

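View pics/wrist2.png

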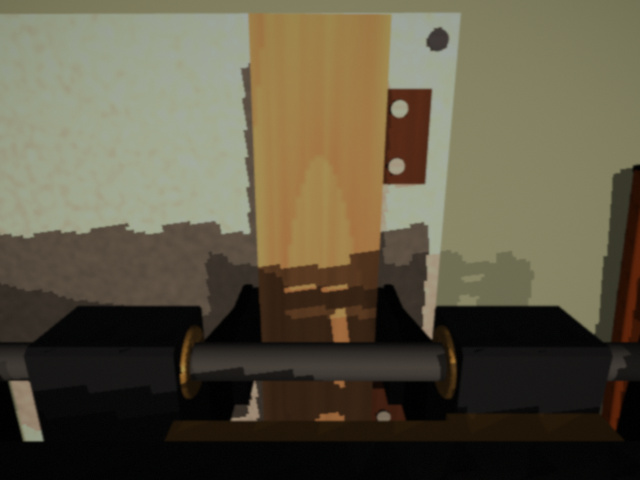

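```bash
cat > m2.py <<'E'
from fit import *
S,D,W=[pickle.load(open(n+"2.pkl","rb")) for n in("scene","side","wrist")]
def mk(c,o,k,d): return (c,np.array([a for a,b in d])/1000,np.array([b for a,b in d])/k+np.array(o))
h=.0731-.0035
def up(d): return [((a[0],a[1],a[2]+h*1000),b) for a,b in d]
rs=mk(S,(195,165),4.8,up([((10,-150,21.5),(165,358)),((-10,-150,21.5),(160,333)),((-22.5,-110,19),(231,311)),((22.5,-110,19),(236,366)),((-22.5,110,19),(622,268)),((22.5,110,19),(632,326))]))
rd=mk(D,(180,215),4.8,up([((10,-150,21.5),(386,325)),((-10,-150,21.5),(362,307)),((-22.5,-110,19),(386,268)),((22.5,-110,19),(462,292))]))
rw=mk(W,(0,0),1,up([((-22.5,110,19),(249,13)),((22.5,110,19),(391,13))]))
jw=mk(W,(0,0),1,[((85,135,27),(387,89)),((115,135,27),(432,89)),((115,90,27),(426,183)),((130,170,12),(461,13))])
g=(.55,-.18,-.147)
for nm,s in(("rs",[rs]),("rd",[rd]),("rw",[rw]),("all",[rs,rd,rw])):
    x,f=fit(s,g);print(nm,x.round(4),np.abs(f).round(1).tolist())
x,f=fit([jw],(.485,-.2155,-.147));print("jw",x.round(4),f.round(1))
E
python3 m2.py
```

```text
rs [ 0.55   -0.1787 -0.1478] [0.9, 0.2, 0.3, 0.4, 0.0, 0.5, 0.0, 1.1, 0.4, 0.5, 0.8, 0.2]
rd [ 0.5551 -0.1816 -0.1921] [1.1, 0.2, 0.8, 0.6, 0.2, 1.2, 0.2, 0.4]
rw [ 0.5484 -0.1806 -0.1469] [0.4, 0.0, 0.4, 0.0]
all [ 0.5488 -0.1806 -0.1431] [1.7, 0.2, 1.0, 0.4, 0.9, 0.5, 0.8, 1.1, 0.5, 0.8, 0.0, 0.2, 1.6, 0.1, 0.6, 0.8, 0.5, 1.0, 0.3, 0.0, 0.3, 0.1, 0.5, 0.5]
jw [ 0.4813 -0.2163 -0.1419] [-18.3   0.1   0.7  -0.3  -0.    1.1   0.2  -0.3]
```

Emit:
play_rows([
  [[0, -0.2, 1], [0, 0, 0], 3.5],
  [[0, -0.2, 2.2], [0, 0, 0], 3.5],
  [[0, -0.2, 3.4], [0, 0, 0], 3.5],
  [[0, -0.2, 4.4], [0, 0, 0], 3.5],
  [[0, -0.2, 5], [0, 0, 0], 3.5],
  [[0, -0.2, 5.4], [0, 0, 0], 3.5],
  [[0, -0.2, 5.5], [0, 0, 0], 3.5],
  [[0, -0.2, 5.5], [0, 0, 0], 3.5],
])

```text
time: 7.65
ee_pos: [0.5462, -0.1808, 0.0187]
eef_rot: [0.758, 0.653, 0.0, 0.0]
ft_force: [-0.8, 0.7, -1.9]
width: 0.0443
```

```bash
python3 look.py 3
```

```text
7.65 [ 0.5462 -0.1808  0.0187] yaw -0.149 [7.578e-01 6.525e-01 2.000e-04 1.000e-04] [-0.84  0.65 -1.88] [-0.11   0.013  0.012] 0.0443443316689974
```

View pics/side3.png

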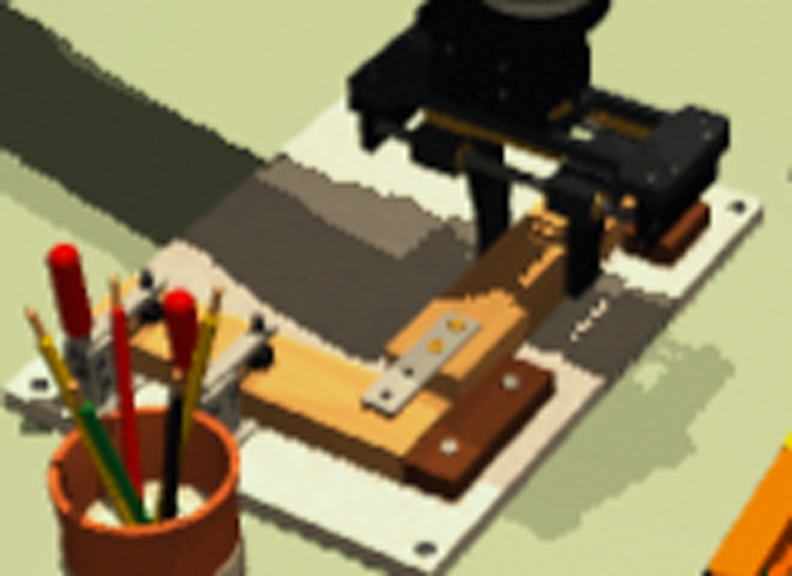

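View pics/scene3.png

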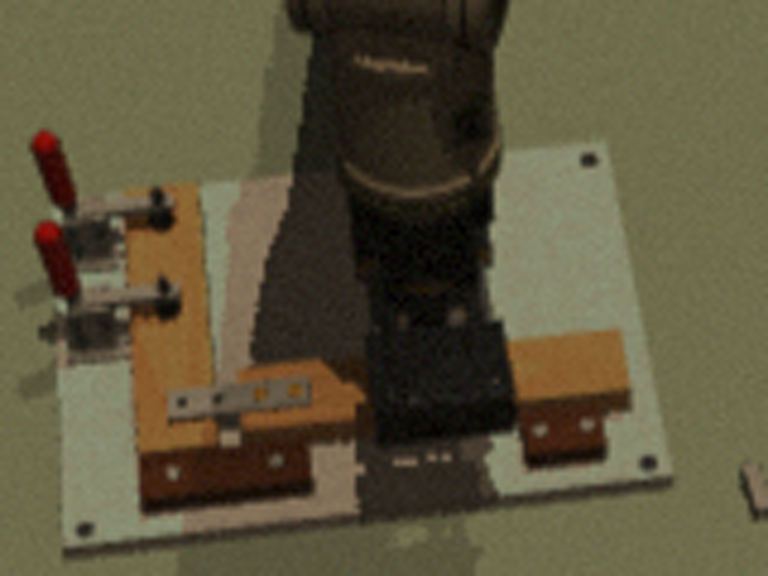

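View pics/wrist3.png

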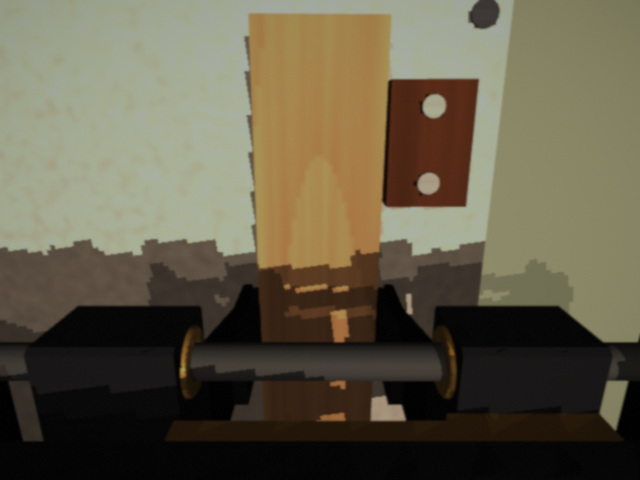

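The rail hangs about 3 mm above the bed. In the wrist view its edge at (385,150) is just inside the stop_b face at (388,140), and the plate is over the stile. Now I lower it gently.

Emit:
play_rows([
  [[0, 0, 0.1], [0, 0, 0], 3.5],
  [[0, 0, 0.2], [0, 0, 0], 3.5],
  [[0, 0, 0.25], [0, 0, 0], 3.5],
  [[0, 0, 0.25], [0, 0, 0], 3.5],
])

```text
time: 8.3
ee_pos: [0.5459, -0.1808, 0.0159]
eef_rot: [0.758, 0.653, -0.0, -0.0]
ft_force: [-0.1, -0.9, -1.6]
width: 0.0445
```

Emit:
play_rows([
  [[0, 0, 0.03], [0, 0, 0], 3.5],
  [[0, 0, 0.06], [0, 0, 0], 3.5],
  [[0, 0, 0.06], [0, 0, 0], 3.5],
])

```text
time: 8.68
ee_pos: [0.546, -0.1808, 0.0156]
eef_rot: [0.758, 0.653, 0.0, -0.0]
ft_force: [-1.1, 0.9, 2.0]
width: 0.0445
```

Emit:
play_rows([
  [[0, 0.05, -0.01], [0, 0, 0], 3.5],
  [[0, 0.1, -0.02], [0, 0, 0], 3.5],
  [[0, 0.15, -0.02], [0, 0, 0], 3.5],
  [[0, 0.15, -0.02], [0, 0, 0], 3.5],
])

```text
time: 9.18
ee_pos: [0.5475, -0.1811, 0.0156]
eef_rot: [0.758, 0.652, 0.0, -0.0]
ft_force: [-2.2, 0.2, 2.6]
width: 0.0443
```

Emit:
play_rows([
  [[0, 0.05, 0], [0, 0, 0], 3.5],
  [[0, 0.1, 0], [0, 0, 0], 3.5],
  [[0, 0.1, 0], [0, 0, 0], 3.5],
])

```text
time: 9.55
ee_pos: [0.5485, -0.1812, 0.0156]
eef_rot: [0.758, 0.653, 0.0, 0.0]
ft_force: [-1.6, 0.8, 1.9]
width: 0.0447
```

Emit:
play_rows([
  [[0, 0.05, 0], [0, 0, 0], 3.5],
  [[0, 0.1, 0], [0, 0, 0], 3.5],
  [[0, 0.1, 0], [0, 0, 0], 3.5],
])

```text
time: 9.93
ee_pos: [0.5487, -0.1812, 0.0156]
eef_rot: [0.758, 0.653, -0.0, -0.001]
ft_force: [-6.3, 0.5, 6.7]
width: 0.0447
```

Emit:
play_rows([
  [[0, 0.05, 0], [0, 0, 0], 3.5],
  [[0, 0.1, 0], [0, 0, 0], 3.5],
  [[0, 0.1, 0], [0, 0, 0], 3.5],
])

```text
time: 10.3
ee_pos: [0.5488, -0.1813, 0.0156]
eef_rot: [0.758, 0.653, -0.001, -0.001]
ft_force: [-12.5, 2.3, 11.7]
width: 0.0444
```

Emit:
play_rows([
  [[0, -0.08, -0.02], [0, 0, 0], 3.5],
  [[0, -0.12, -0.04], [0, 0, 0], 3.5],
  [[0, -0.12, -0.04], [0, 0, 0], 3.5],
])

```text
time: 10.68
ee_pos: [0.5488, -0.1813, 0.0156]
eef_rot: [0.758, 0.653, -0.0, -0.0]
ft_force: [-3.6, 0.6, -0.6]
width: 0.0445
```

```bash
python3 look.py 4
```

```text
10.675 [ 0.5488 -0.1813  0.0156] yaw -0.149 [ 7.578e-01  6.525e-01 -3.000e-04 -3.000e-04] [-3.64  0.58 -0.58] [-0.176  0.87   0.271] 0.044463941712588086
```

View pics/wrist4.png

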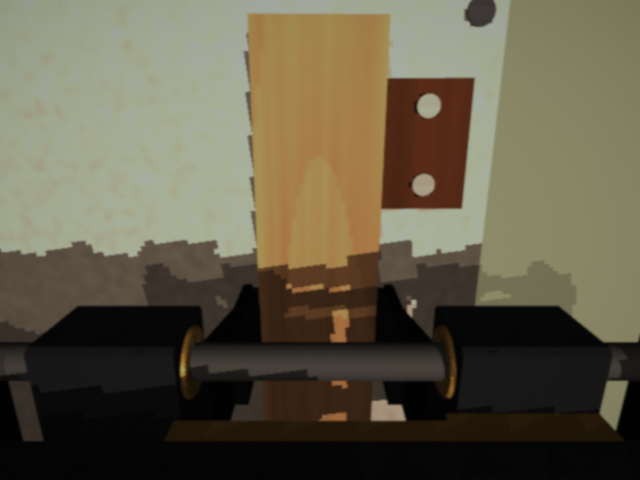

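View pics/side4.png

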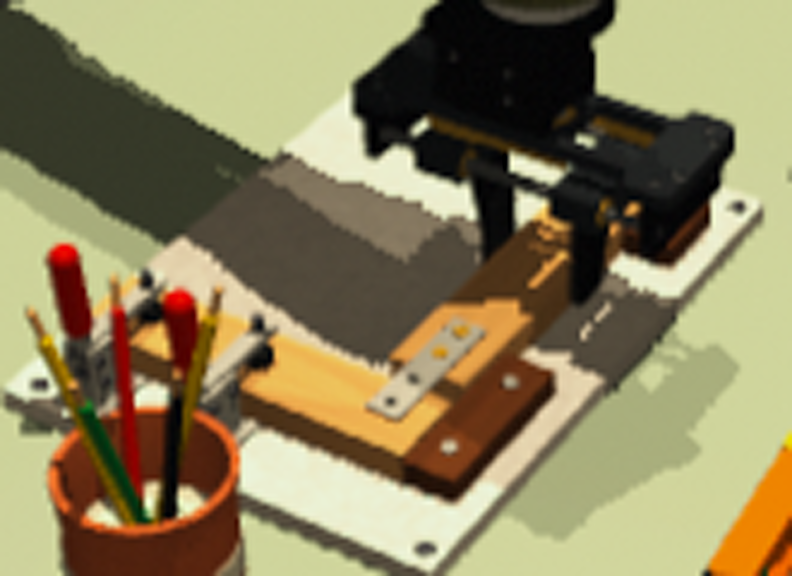

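View pics/scene4.png

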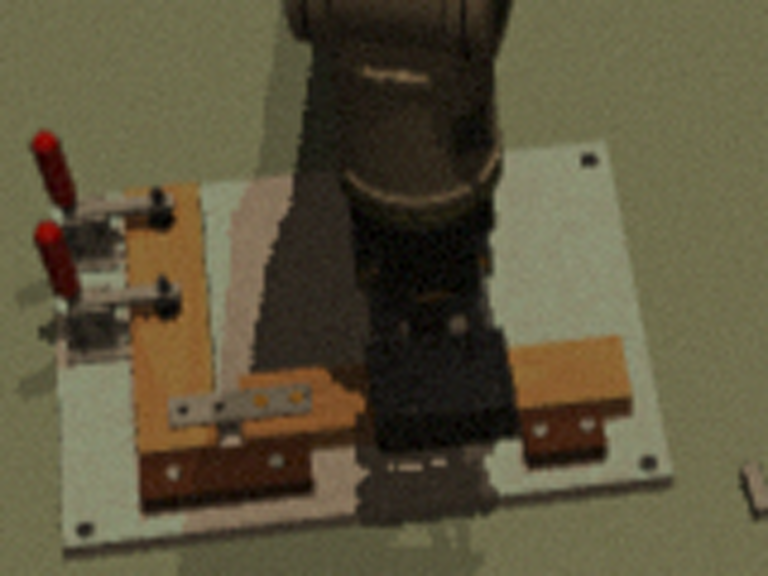

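Torque z of +0.27 N·m with 3.6 N puts the contact at the stop_b end only. I'll turn the rail a few mrad so that it also seats on stop_a.

Emit:
play_rows([
  [[0, 0.02, 0], [0, 0, -0.003], 3.5],
  [[0, 0.03, 0], [0, 0, -0.006], 3.5],
  [[0, 0.03, 0], [0, 0, -0.006], 3.5],
])

```text
time: 11.2
ee_pos: [0.5493, -0.1815, 0.0159]
eef_rot: [0.756, 0.655, -0.0, -0.0]
ft_force: [-4.6, -0.7, -2.3]
width: 0.0446
```

```bash
cat > st.py <<'E'
from bench import *
import numpy as np
s=read_state();q=s["eef_rot"];y=2*np.arctan2(q[1],q[0])-np.pi/2
c,n=np.cos(y),np.sin(y);F=s["ft_force"];M=s["torque"]
print(s["time"],s["ee_pos"].round(4),"yaw",y.round(4),"tilt",q[2:].round(4),"jigF",(c*F[0]+n*F[1]).round(2),(-n*F[0]+c*F[1]).round(2),F[2].round(2),"jigM",(c*M[0]+n*M[1]).round(2),(-n*M[0]+c*M[1]).round(2),M[2].round(3),s["width"])
E
python3 st.py
```

```text
11.2 [ 0.5493 -0.1815  0.0159] yaw -0.143 tilt [-0.0002 -0.0001] jigF -4.5 -1.34 -2.28 jigM -0.6 1.13 0.363 0.0446170853223004
```

Emit:
play_rows([
  [[0, 0.02, 0.01], [0, 0, -0.004], 3.5],
  [[0, 0.04, 0.02], [0, 0, -0.007], 3.5],
  [[0, 0.04, 0.02], [0, 0, -0.007], 3.5],
])

```text
time: 11.58
ee_pos: [0.5494, -0.1815, 0.0159]
eef_rot: [0.754, 0.657, -0.0, -0.001]
ft_force: [-8.0, -0.5, 1.2]
width: 0.0442
```

```bash
python3 st.py
```

```text
11.575 [ 0.5494 -0.1815  0.0159] yaw -0.1372 tilt [-0.0001 -0.0005] jigF -7.86 -1.57 1.21 jigM -0.49 1.57 -0.299 0.04423590773021913
```

Emit:
play_rows([
  [[0, -0.05, 0], [0, 0, 0.002], 3.5],
  [[-0.2, -0.05, 0], [0, 0, 0.002], 3.5],
  [[-0.4, -0.05, 0], [0, 0, 0.002], 3.5],
  [[-0.6, -0.05, 0], [0, 0, 0.002], 3.5],
  [[-0.8, -0.05, 0], [0, 0, 0.002], 3.5],
  [[-0.9, -0.05, 0], [0, 0, 0.002], 3.5],
  [[-0.9, -0.05, 0], [0, 0, 0.002], 3.5],
])

```text
time: 12.45
ee_pos: [0.5483, -0.1888, 0.0157]
eef_rot: [0.754, 0.657, 0.001, -0.001]
ft_force: [-5.3, 3.7, -0.3]
width: 0.0447
```

```bash
python3 st.py; python3 look.py 5
```

```text
12.45 [ 0.5483 -0.1888  0.0157] yaw -0.1377 tilt [ 0.0005 -0.0009] jigF -5.8 2.92 -0.34 jigM 0.56 1.26 -0.239 0.04473291173937975
12.45 [ 0.5483 -0.1888  0.0157] yaw -0.1377 [ 7.541e-01  6.568e-01  5.000e-04 -9.000e-04] [-5.34  3.68 -0.34] [ 0.724  1.17  -0.239] 0.04473291173937975
```

View pics/side5.png

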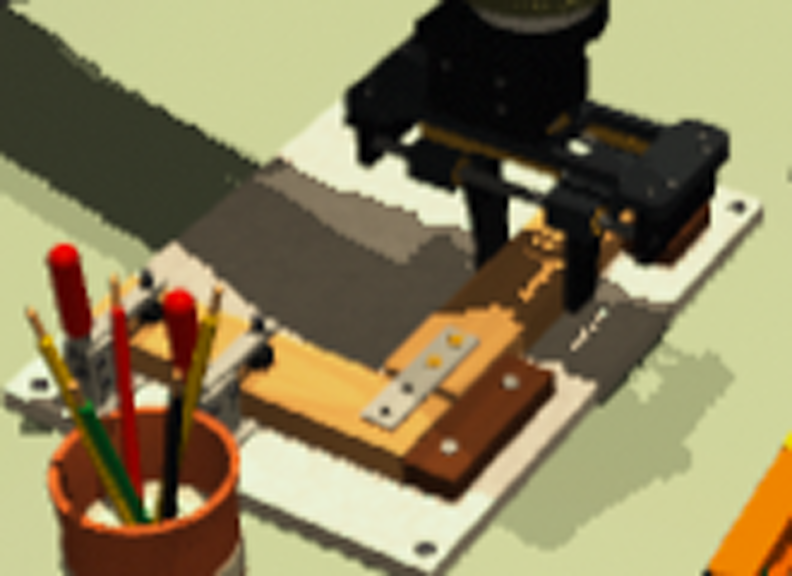

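View pics/scene5.png

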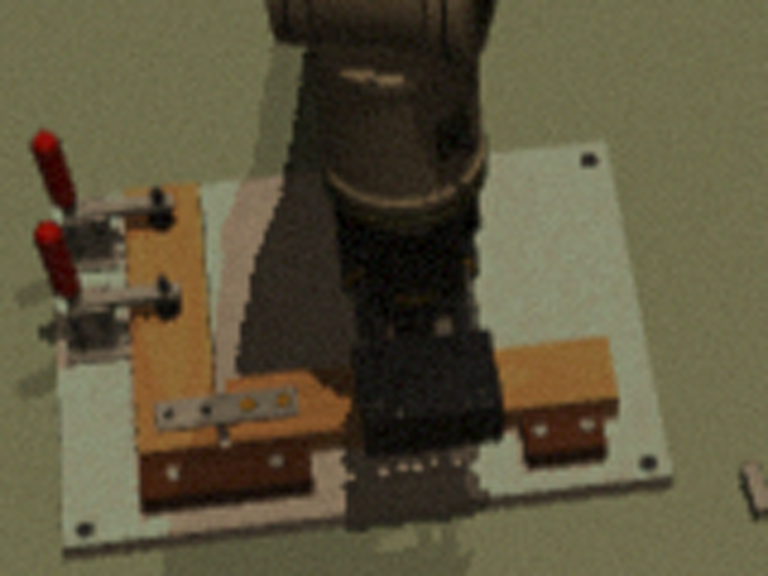

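Emit:
play_rows([
  [[-0.1, -0.03, 0], [0, 0, 0], 3.5],
  [[-0.2, -0.03, 0], [0, 0, 0], 3.5],
  [[-0.3, -0.03, 0], [0, 0, 0], 3.5],
  [[-0.4, -0.03, 0], [0, 0, 0], 3.5],
  [[-0.4, -0.03, 0], [0, 0, 0], 3.5],
])

```text
time: 13.22
ee_pos: [0.5477, -0.1931, 0.0158]
eef_rot: [0.754, 0.657, 0.001, -0.001]
ft_force: [-3.6, 3.4, -0.9]
width: 0.0446
```

```bash
python3 st.py
```

```text
13.225 [ 0.5477 -0.1931  0.0158] yaw -0.1378 tilt [ 0.0006 -0.0005] jigF -3.99 2.87 -0.86 jigM 0.47 1.08 -0.247 0.04464153582881418
```

Drag while sliding is about 2.9 N. I'll continue in small steps until it touches the stile.

Emit:
play_rows([
  [[-0.05, 0, 0], [0, 0, 0], 3.5],
  [[-0.1, 0, 0], [0, 0, 0], 3.5],
  [[-0.1, 0, 0], [0, 0, 0], 3.5],
])

```text
time: 13.6
ee_pos: [0.5475, -0.1939, 0.0158]
eef_rot: [0.754, 0.657, 0.001, -0.001]
ft_force: [-4.4, 3.4, -0.6]
width: 0.0446
```

```bash
python3 st.py
```

```text
13.6 [ 0.5475 -0.1939  0.0158] yaw -0.1377 tilt [ 0.0006 -0.0006] jigF -4.85 2.71 -0.56 jigM 0.56 1.07 -0.253 0.0445680343914786
```

Emit:
play_rows([
  [[-0.05, 0, 0], [0, 0, 0], 3.5],
  [[-0.07, 0, 0], [0, 0, 0], 3.5],
  [[-0.07, 0, 0], [0, 0, 0], 3.5],
])

```text
time: 13.98
ee_pos: [0.5475, -0.1945, 0.0158]
eef_rot: [0.754, 0.657, 0.001, -0.001]
ft_force: [-3.4, 3.3, -1.5]
width: 0.0442
```

```bash
python3 st.py
```

```text
13.975 [ 0.5475 -0.1945  0.0158] yaw -0.1377 tilt [ 0.0007 -0.0006] jigF -3.83 2.82 -1.45 jigM 0.54 1.08 -0.237 0.04419283035364274
```

Emit:
play_rows([
  [[-0.05, 0, 0], [0, 0, 0], 3.5],
  [[-0.1, 0, 0], [0, 0, 0], 3.5],
  [[-0.1, 0, 0], [0, 0, 0], 3.5],
])

```text
time: 14.35
ee_pos: [0.5474, -0.1949, 0.0158]
eef_rot: [0.754, 0.657, 0.001, -0.001]
ft_force: [-4.4, 5.0, 0.5]
width: 0.0446
```

Emit:
play_rows([
  [[-0.04, 0, 0], [0, 0, 0], 3.5],
  [[-0.07, 0, 0], [0, 0, 0], 3.5],
  [[-0.07, 0, 0], [0, 0, 0], 3.5],
])

```text
time: 14.72
ee_pos: [0.5474, -0.195, 0.0158]
eef_rot: [0.754, 0.657, 0.001, -0.001]
ft_force: [-4.8, 8.4, 0.9]
width: 0.0445
```

```bash
python3 st.py
```

```text
14.725 [ 0.5474 -0.195   0.0158] yaw -0.137 tilt [ 0.0011 -0.0013] jigF -5.87 7.63 0.93 jigM 1.32 1.28 -0.331 0.04450491110583576
```

```bash
python3 look.py 6
```

```text
14.725 [ 0.5474 -0.195   0.0158] yaw -0.137 [ 0.7538  0.6571  0.0011 -0.0013] [-4.77  8.36  0.93] [ 1.486  1.092 -0.331] 0.04450491110583576
```

View pics/side6.png

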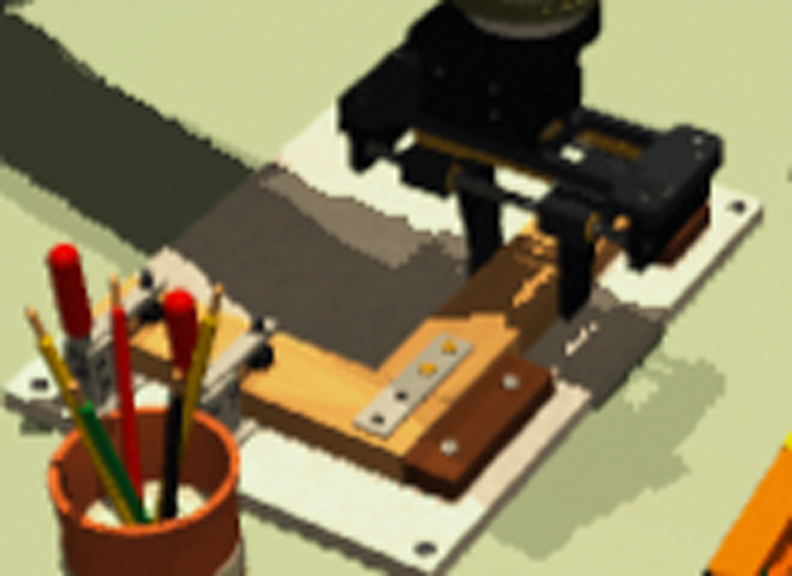

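View pics/wrist6.png

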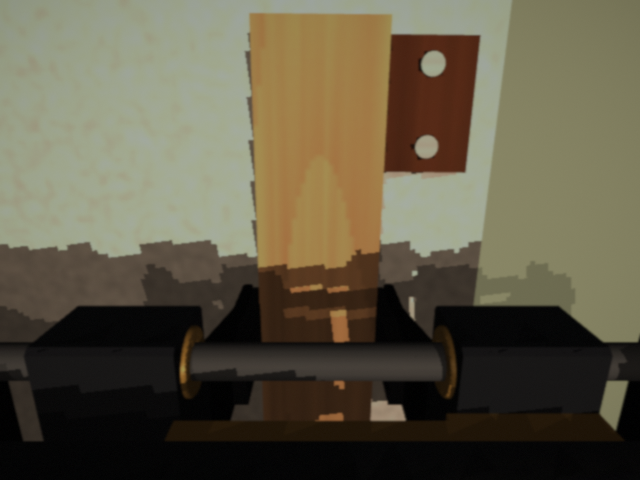

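View pics/scene6.png

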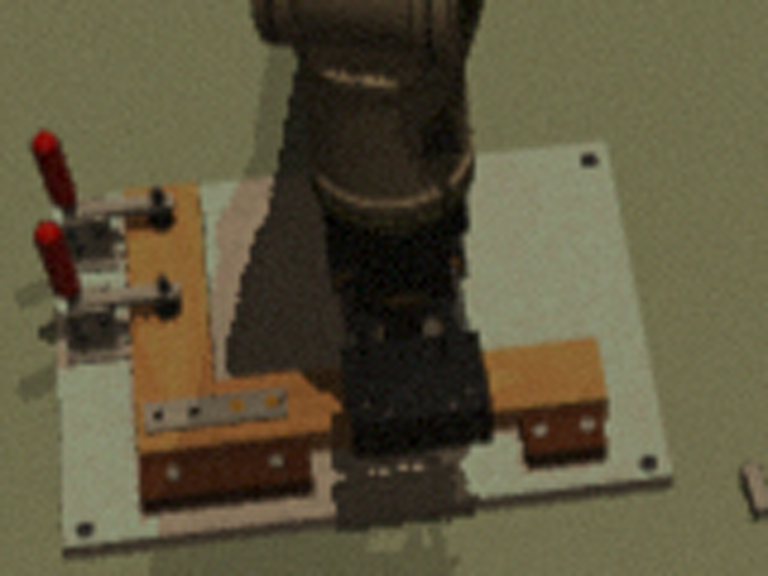

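Emit:
play_rows([
  [[-0.03, 0, 0], [0, 0, 0.001], 3.5],
  [[-0.06, 0, 0], [0, 0, 0.002], 3.5],
  [[-0.08, 0, 0], [0, 0, 0.003], 3.5],
  [[-0.08, 0, 0], [0, 0, 0.003], 3.5],
])

```text
time: 15.38
ee_pos: [0.5474, -0.195, 0.0158]
eef_rot: [0.754, 0.656, 0.001, -0.002]
ft_force: [-5.7, 9.5, 2.4]
width: 0.0447
```

```bash
python3 st.py; python3 - <<'E'
from bench import *
import cv2
f=camera("wrist")["frame"][:,:,::-1]
cv2.imwrite("pics/wz7.png",cv2.resize(f[0:260,340:500],None,fx=3,fy=2.3,interpolation=cv2.INTER_CUBIC))
f=camera("side")["frame"][:,:,::-1]
cv2.imwrite("pics/sz7.png",cv2.resize(f[270:325,235:315],None,fx=10,fy=10,interpolation=cv2.INTER_CUBIC))
E
```

```text
15.375 [ 0.5474 -0.195   0.0158] yaw -0.1389 tilt [ 0.0013 -0.0016] jigF -6.99 8.6 2.42 jigM 1.81 1.37 -0.101 0.04473236044930595
```

View pics/wz7.png

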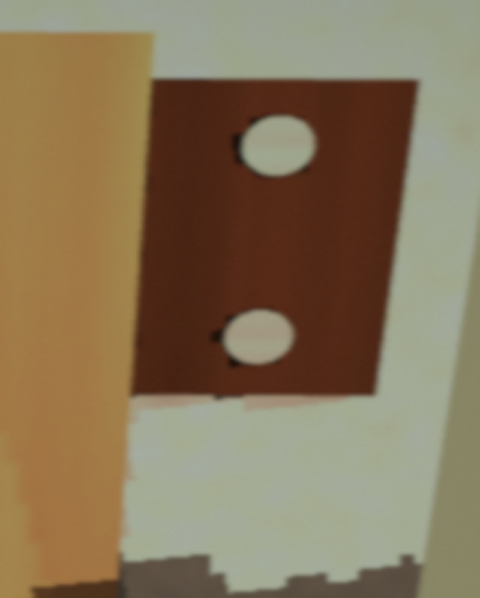

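View pics/sz7.png

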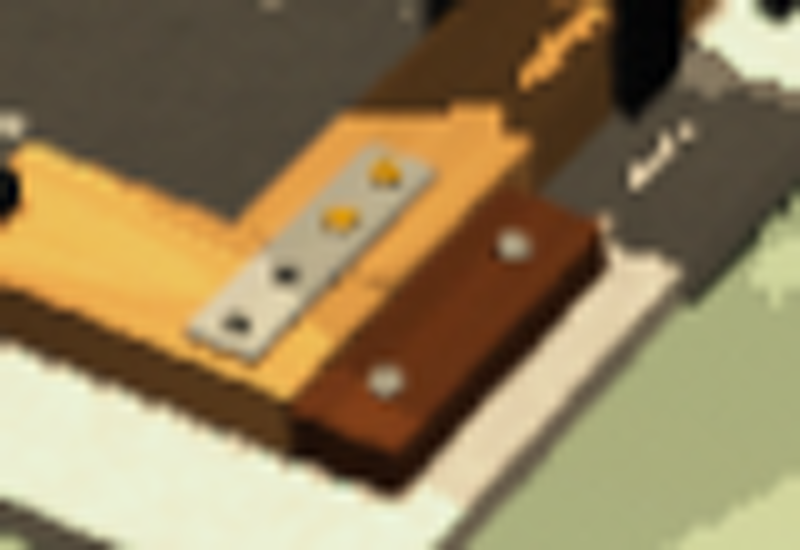

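```bash
cat >> st.py <<'E'
from scipy.spatial.transform import Rotation as R
z=R.from_quat(q).as_matrix()[:,2]; yy=R.from_quat(q).as_matrix()
print("tool z in jig mrad", (1000*(c*z[0]+n*z[1])).round(1),(1000*(-n*z[0]+c*z[1])).round(1),"rotvec to level, tool frame mrad", (1000*np.array([ (yy.T@np.array([0,0,-1.]))[1]*-1, (yy.T@np.array([0,0,-1.]))[0]])).round(1))
E
python3 st.py
```

```text
15.475 [ 0.5474 -0.195   0.0158] yaw -0.1389 tilt [ 0.0013 -0.0016] jigF -6.3 8.76 1.28 jigM 1.79 1.38 -0.073 0.044219456000263946
tool z in jig mrad -0.7 4.0 rotvec to level, tool frame mrad [-0.7 -4. ]
```

The side view shows the rail end butted on the stile, with the plate across the joint and the edge tight along stop_a. The wrist view shows it tight along stop_b. I'll level the 4 mrad tool tilt and raise the push.

Emit:
play_rows([
  [[-0.02, 0, -0.005], [0, -0.002, 0], 3.5],
  [[-0.04, 0, -0.01], [0, -0.004, 0], 3.5],
  [[-0.04, 0, -0.01], [0, -0.006, 0], 3.5],
  [[-0.04, 0, -0.01], [0, -0.006, 0], 3.5],
])

```text
time: 15.98
ee_pos: [0.5474, -0.195, 0.0158]
eef_rot: [0.754, 0.656, -0.001, 0.0]
ft_force: [-4.7, 10.2, -0.0]
width: 0.0445
```

```bash
python3 st.py
```

```text
15.975 [ 0.5474 -0.195   0.0158] yaw -0.1387 tilt [-0.0009  0.0002] jigF -6.05 9.49 -0.05 jigM 2.12 1.3 -0.08 0.04453386159715842
tool z in jig mrad -0.9 -1.6 rotvec to level, tool frame mrad [-0.9  1.6]
```

Emit:
play_rows([
  [[-0.03, 0, 0], [0, 0, 0], 3.5],
  [[-0.06, 0, 0], [0, 0, 0], 3.5],
  [[-0.09, 0, 0], [0, 0, 0], 3.5],
  [[-0.09, 0, 0], [0, 0, 0], 3.5],
])

```text
time: 16.48
ee_pos: [0.5474, -0.1951, 0.0158]
eef_rot: [0.754, 0.657, -0.001, -0.0]
ft_force: [-4.9, 13.9, 2.3]
width: 0.0445
```

```bash
python3 st.py
```

```text
16.475 [ 0.5474 -0.1951  0.0158] yaw -0.1382 tilt [-0.0006 -0.0003] jigF -6.8 13.06 2.29 jigM 2.64 1.45 -0.178 0.04445845696141724
tool z in jig mrad -1.1 -0.5 rotvec to level, tool frame mrad [-1.1  0.5]
```

Emit:
play_rows([
  [[-0.015, 0, 0], [0, 0, 0], 3.5],
  [[-0.015, 0, 0], [0, 0, 0], 3.5],
  [[-0.015, 0, 0], [0, 0, 0], 3.5],
  [[-0.015, 0, 0], [0, 0, 0], 3.5],
  [[-0.015, 0, 0], [0, 0, 0], 3.5],
  [[-0.015, 0, 0], [0, 0, 0], 3.5],
  [[-0.015, 0, 0], [0, 0, 0], 3.5],
  [[-0.015, 0, 0], [0, 0, 0], 3.5],
])

```text
time: 17.48
ee_pos: [0.5473, -0.1951, 0.0157]
eef_rot: [0.754, 0.657, -0.001, -0.0]
ft_force: [-5.8, 13.5, 2.2]
width: 0.0453
```

```bash
python3 st.py
```

```text
17.475 [ 0.5473 -0.1951  0.0157] yaw -0.1382 tilt [-0.0005 -0.0003] jigF -7.58 12.53 2.15 jigM 2.82 1.41 -0.187 0.045342527461811215
tool z in jig mrad -1.2 -0.4 rotvec to level, tool frame mrad [-1.2  0.4]
```

Emit:
play_rows([
  [[0, 0, 0], [0, 0, 0], 3.5],
  [[0, 0, 0], [0, 0, 0], 3.5],
  [[0, 0, 0], [0, 0, 0], 3.5],
  [[0, 0, 0], [0, 0, 0], 3.5],
  [[0, 0, 0], [0, 0, 0], 3.5],
  [[0, 0, 0], [0, 0, 0], 3.5],
  [[0, 0, 0], [0, 0, 0], 3.5],
  [[0, 0, 0], [0, 0, 0], 3.5],
])

```text
time: 18.48
ee_pos: [0.5474, -0.1951, 0.0158]
eef_rot: [0.754, 0.657, -0.001, -0.0]
ft_force: [-4.9, 14.1, 1.6]
width: 0.0444
```

```bash
python3 st.py
```

```text
18.475 [ 0.5474 -0.1951  0.0158] yaw -0.1382 tilt [-0.0005 -0.0003] jigF -6.8 13.27 1.55 jigM 2.78 1.44 -0.182 0.04438829785325929
tool z in jig mrad -1.1 -0.3 rotvec to level, tool frame mrad [-1.1  0.3]
```

Emit:
play_rows([
  [[0, 0, 0], [0, 0, 0], 3.5],
  [[0, 0, 0], [0, 0, 0], 3.5],
  [[0, 0, 0], [0, 0, 0], 3.5],
  [[0, 0, 0], [0, 0, 0], 3.5],
  [[0, 0, 0], [0, 0, 0], 3.5],
  [[0, 0, 0], [0, 0, 0], 3.5],
  [[0, 0, 0], [0, 0, 0], 3.5],
  [[0, 0, 0], [0, 0, 0], 3.5],
])

```text
time: 19.48
ee_pos: [0.5474, -0.1951, 0.0158]
eef_rot: [0.754, 0.657, -0.0, -0.0]
ft_force: [-4.8, 14.2, 1.2]
width: 0.0448
```

```bash
python3 st.py
```

```text
19.475 [ 0.5474 -0.1951  0.0158] yaw -0.1382 tilt [-0.0005 -0.0003] jigF -6.72 13.4 1.2 jigM 2.76 1.41 -0.155 0.0448384249929768
tool z in jig mrad -1.1 -0.3 rotvec to level, tool frame mrad [-1.1  0.3]
```

Steady. I'll hold for several more seconds, then take a last look.

Emit:
play_rows([
  [[0, 0, 0], [0, 0, 0], 3.5],
  [[0, 0, 0], [0, 0, 0], 3.5],
  [[0, 0, 0], [0, 0, 0], 3.5],
  [[0, 0, 0], [0, 0, 0], 3.5],
  [[0, 0, 0], [0, 0, 0], 3.5],
  [[0, 0, 0], [0, 0, 0], 3.5],
  [[0, 0, 0], [0, 0, 0], 3.5],
  [[0, 0, 0], [0, 0, 0], 3.5],
])

```text
time: 20.48
ee_pos: [0.5474, -0.195, 0.0158]
eef_rot: [0.754, 0.657, -0.0, -0.0]
ft_force: [-4.7, 14.1, 1.6]
width: 0.0444
```

Emit:
play_rows([
  [[0, 0, 0], [0, 0, 0], 3.5],
  [[0, 0, 0], [0, 0, 0], 3.5],
  [[0, 0, 0], [0, 0, 0], 3.5],
  [[0, 0, 0], [0, 0, 0], 3.5],
  [[0, 0, 0], [0, 0, 0], 3.5],
  [[0, 0, 0], [0, 0, 0], 3.5],
  [[0, 0, 0], [0, 0, 0], 3.5],
  [[0, 0, 0], [0, 0, 0], 3.5],
])

```text
time: 21.48
ee_pos: [0.5474, -0.1951, 0.0158]
eef_rot: [0.754, 0.657, -0.001, -0.0]
ft_force: [-5.0, 13.5, 2.3]
width: 0.0445
```

Emit:
play_rows([
  [[0, 0, 0], [0, 0, 0], 3.5],
  [[0, 0, 0], [0, 0, 0], 3.5],
  [[0, 0, 0], [0, 0, 0], 3.5],
  [[0, 0, 0], [0, 0, 0], 3.5],
  [[0, 0, 0], [0, 0, 0], 3.5],
  [[0, 0, 0], [0, 0, 0], 3.5],
  [[0, 0, 0], [0, 0, 0], 3.5],
  [[0, 0, 0], [0, 0, 0], 3.5],
])

```text
time: 22.48
ee_pos: [0.5474, -0.1951, 0.0157]
eef_rot: [0.754, 0.657, -0.001, -0.0]
ft_force: [-4.3, 13.5, 1.9]
width: 0.0448
```

```bash
python3 look.py 8; python3 st.py; python3 - <<'E'
import cv2,pickle
f=pickle.load(open("side8.pkl","rb"))["frame"][:,:,::-1]
cv2.imwrite("pics/sz8.png",cv2.resize(f[250:325,200:340],None,fx=5.5,fy=5.5,interpolation=cv2.INTER_CUBIC))
E
```

```text
22.475 [ 0.5474 -0.1951  0.0157] yaw -0.1382 [ 7.542e-01  6.566e-01 -5.000e-04 -3.000e-04] [-4.29 13.51  1.9 ] [ 2.922  1.055 -0.157] 0.04482011116593634
22.625 [ 0.5474 -0.1951  0.0158] yaw -0.1382 tilt [-0.0005 -0.0003] jigF -6.37 12.13 1.03 jigM 2.79 1.44 -0.165 0.04494099132822324
tool z in jig mrad -1.2 -0.4 rotvec to level, tool frame mrad [-1.2  0.4]
```

View pics/sz8.png

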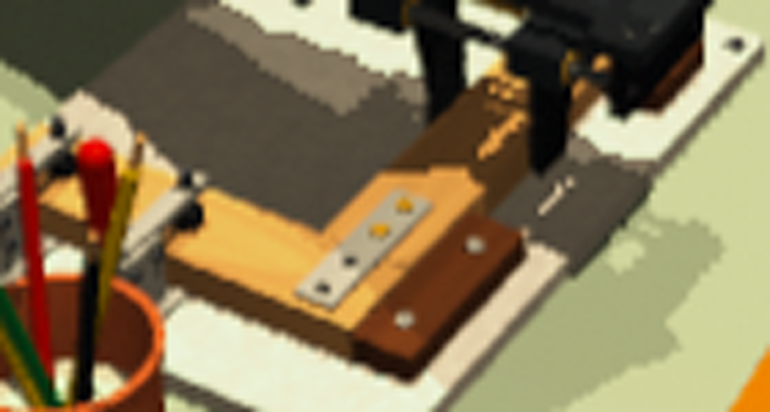

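View pics/scene8.png

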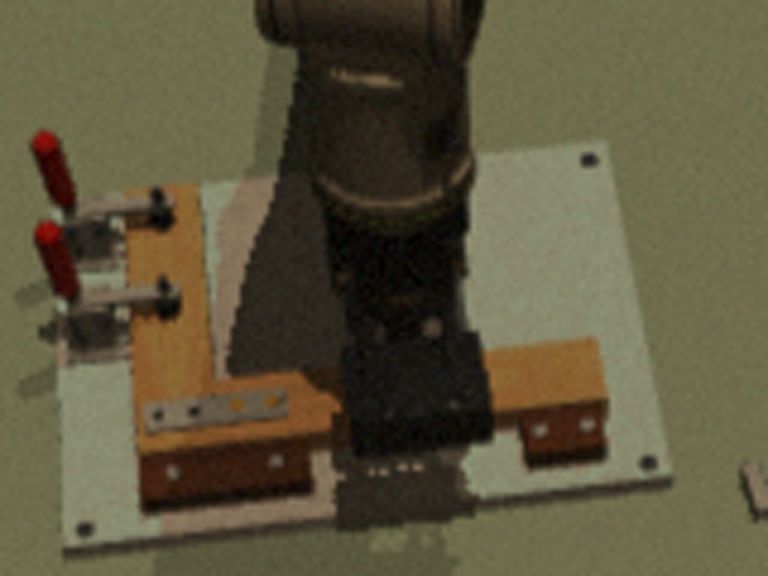

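View pics/wrist8.png

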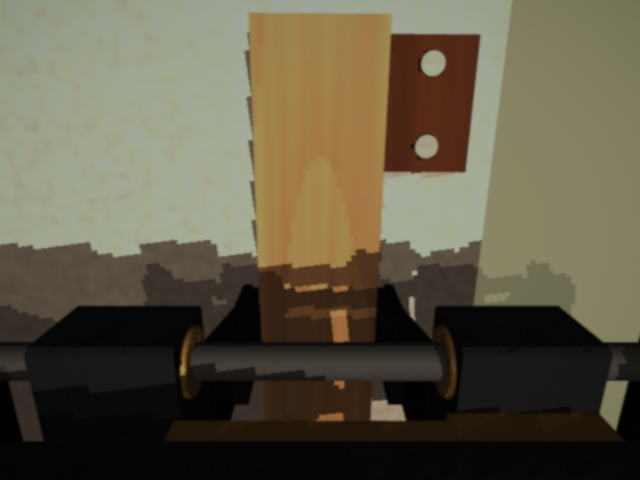

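The final views show no gap at the stile near (325,230) in the side crop. The edge lies along both stops, the plate is uppermost across the joint, and the push has been steady for 6 s. I'm handing in.

```bash
python3 -c "
from bench import *
print(close_job())"; python3 st.py
```

```text
the job is handed in; nothing more can be done
None
the job is handed in; nothing more can be done
```

The rail is lying in the jig, plate uppermost, with its plated end butted on the stile and its edge along both stop blocks. The arm is still gripping it and pushing.

- **Push:** the wrist read 12–13.5 N along jig −y for about 6 s with no creep. Up to about 3 N of that may be drag on the bed and stops, which puts the push on the stile at roughly 9–13 N. That drag figure is from the slide in, so the stile force is an estimate.
- **Fit:** the last side, scene and wrist pictures show no visible gap at the stile or at either stop, and the free half of the plate lies over the stile. The tool is level to about 1 mrad.
- **Side load:** there is also a side push of 6–7 N onto the stop faces. When I first felt for the stop it briefly reached about 12.5 N, and I backed off at once.
- **First contact:** the rail first touched only stop_b, so I turned it about 10 mrad until the wrist moment showed both stops carrying load. The final tool angle is −0.138 rad, against −0.145 rad for the jig from the images. That difference is within measuring error and slight slip in the grip.
- **Bystanders:** the arm's path kept clear of the meter case, level, wrench and pencil pot. I did not measure their positions again at the end.

The job took about 23 s on the robot's clock before I handed it in. I could not read the state after that.

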